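# Pack the water-sampling tote under its cantilever tray

### The arm

A 6-joint arm with a two-finger parallel gripper is mounted at the origin on the work surface. World frame = base frame: x ahead of the robot, y to its left, z up, the work surface at z = 0. Lengths are in m, angles in rad, forces in N, time in s.
With the tool pointing down it reaches from about 0.425 to 0.95 m from the base axis. Payload 3.5 kg.
Tool frame: the origin (TCP) lies midway between the tips of the shut fingers; the grasp point (between the pads) lies 19 mm behind it; z points along the fingers, y is the line along which they close (so a half turn about z gives the same grasp; the last joint's range is limited). The gripper opens to 85 mm and grips with 20 to 120 N. Pads are 22 mm wide; open, the fingers measure 114 mm over their backs; the gripper's body (76 mm by 85 mm) begins 54 mm behind the grasp point. The pads swing forward as they close: fully open they stand 13 mm farther back than shut.
Start: joints at [1.054, 0.286, 1.577, -0, 1.279, -0.15], TCP at [0.242, 0.63, 0.231] pointing down, gripper open.
Joint ranges: [-2.77, 2.77], [-0.9, 2.22], [0.21, 2.48], [-1.53, 4.67], [0.24, 2.81], [-2.84, 2.84]. Speed limits (rad/s): [2.79, 2.79, 3.14, 3.14, 3.14, 3.14].

### API

Orientations are given as a unit quaternion [x, y, z, w].
In Python, from plant import get_state, read_camera, ctrl gives the robot as it stands.
- The arm moves only by the shell command python3 -m crank 'ROWS' [FORCE]. ROWS is JSON, a list of rows, each a list of 3 entries, a list of its own where there are three numbers: the shift along the tool's x, y, z in mm, then the turn about the tool's z in degrees, then the closure in counts, from 0 (fully open) to 255 (shut). In form: [[[tx, ty, tz], yaw, claw], ...]. A call has 1 to 10 rows; each row is the pose to reach, as a shift and turn from the pose commanded when the call began, along the tool's axes at that moment; what a row does not reach only later rows make up. A row lasts 1/10 s, in which the tool goes at most 50 mm and 8.59 degrees, less where a joint would pass 70% of its speed; a pose out of reach is approached as far as the arm can. A call with a gripper value outside its range is refused whole. The fingers move at their own pace and stop on an object; FORCE is the grip in N (left out, the last holds). Time passes only in rows, so rows that repeat a pose let the fingers close. It gives the time, the measured TCP pose, the force, the opening and the grip force at its end, in the units of the state.
- get_state(): the state, without advancing time (a new reading comes with each control period).
- read_camera(name): name is "side" or "top" or "wrist"; returns a dict with "frame" (384x512x3 uint8, blue, green, red), "range_z" (384x512 float32, m along the optical axis (not along the pixel's ray), 0 where there is no reading), "vfov" (degrees; the focal length in pixels is half the picture's height over the tangent of half this angle, whatever the lens; pixels are square), "cx", "cy" (the principal point, pixels), "origin" and "orientation" of the camera in the world. Camera axes: x right, y down, z forward; pixel columns grow to the right and rows downward; lengths in m; the calibration is good to about 2 mm. The wrist camera is an equidistant fisheye: a pixel r from the principal point sees the ray r / f radians off the axis. A picture is of the moment at which its call begins.
- ctrl.sign_off(): hands the job in; it is judged then, once.
The state is a dict: "time": time; "qpos": joint angles; "dq": joint speeds; "joint_efforts": joint torques, N m; "eef_pos": TCP position; "tcp_rot": TCP orientation; "contact_force": force on the tool from outside, world axes, zero at the start; "wrist_torque": the same for the moment, N m; "opening": opening from 0.0 (shut) to 1.0 (fully open); "finger_force": force on a finger pad.
Only numpy, scipy, OpenCV 4.12 (cv2) and the standard library are available. Lean on these libraries where they do the work, as an engineer would, in place of code of your own. Each camera call takes 0.05 s, during which the arm holds its last target. There are 200 camera calls.

### The job

Pack the sampling tote for the field trip: by its black handle swing the white cantilever tray up and right back, then move the four bottles one at a time from the wooden rack into the tote, each standing in the cup of its cap's colour, so that the row follows the order of the tote's coloured tabs. Then swing the tray forward again and lower it gently, without letting it drop, until it is fully down. Never let a bottle tip over.

Things in the scene. Friction and masses are not known exactly. Their poses are not given: they have to be found in the camera images.
- bottle_red: Loose closed bottle, upright white cylinder 32 mm in diameter, 74 mm tall, with a red cap of the same diameter (top 19 mm) and a red band; 40 to 85 g. Origin: centre of its underside, z up. It starts in one of four open bays, 60 mm apart in a row, of a low wooden rack: rack floor 5 mm, bay walls 28 mm, end panels 34 mm above the bench.
- bottle_yellow: Loose closed bottle, upright white cylinder 32 mm in diameter, 74 mm tall, with a yellow cap of the same diameter (top 19 mm) and a yellow band; 40 to 85 g. Origin: centre of its underside, z up. It starts in one of four open bays, 60 mm apart in a row, of a low wooden rack: rack floor 5 mm, bay walls 28 mm, end panels 34 mm above the bench.
- bottle_green: Loose closed bottle, upright white cylinder 32 mm in diameter, 74 mm tall, with a green cap of the same diameter (top 19 mm) and a green band; 40 to 85 g. Origin: centre of its underside, z up. It starts in one of four open bays, 60 mm apart in a row, of a low wooden rack: rack floor 5 mm, bay walls 28 mm, end panels 34 mm above the bench.
- bottle_blue: Loose closed bottle, upright white cylinder 32 mm in diameter, 74 mm tall, with a blue cap of the same diameter (top 19 mm) and a blue band; 40 to 85 g. Origin: centre of its underside, z up. It starts in one of four open bays, 60 mm apart in a row, of a low wooden rack: rack floor 5 mm, bay walls 28 mm, end panels 34 mm above the bench.
- cup_red: Fixed red cup in the grey tote, 52 mm square inside, rim 32 mm over its origin (centre of its underside, 4 mm over the bench); inner floor 2.5 mm over it. x: away from the robot; y: along the row of cups (60 mm apart); z up. Tray down, only its red tab shows, 46 mm wide, sloping off the tote's front rim, 41 to 74 mm to -x of the origin. Tote walls: 43 mm to -x, 99 to +x, 86 mm high.
- cup_yellow: Fixed yellow cup in the grey tote, 52 mm square inside, rim 32 mm over its origin (centre of its underside, 4 mm over the bench); inner floor 2.5 mm over it. x: away from the robot; y: along the row of cups (60 mm apart); z up. Tray down, only its yellow tab shows, 46 mm wide, sloping off the tote's front rim, 41 to 74 mm to -x of the origin. Tote walls: 43 mm to -x, 99 to +x, 86 mm high.
- cup_green: Fixed green cup in the grey tote, 52 mm square inside, rim 32 mm over its origin (centre of its underside, 4 mm over the bench); inner floor 2.5 mm over it. x: away from the robot; y: along the row of cups (60 mm apart); z up. Tray down, only its green tab shows, 46 mm wide, sloping off the tote's front rim, 41 to 74 mm to -x of the origin. Tote walls: 43 mm to -x, 99 to +x, 86 mm high.
- cup_blue: Fixed blue cup in the grey tote, 52 mm square inside, rim 32 mm over its origin (centre of its underside, 4 mm over the bench); inner floor 2.5 mm over it. x: away from the robot; y: along the row of cups (60 mm apart); z up. Tray down, only its blue tab shows, 46 mm wide, sloping off the tote's front rim, 41 to 74 mm to -x of the origin. Tote walls: 43 mm to -x, 99 to +x, 86 mm high.
- tray_swing (a joint): Swing of the white tray (150 x 252 x 28 mm, 0.45 kg) on parallel links that keep it level. 0: fully down on the tote, underside 89 mm over the bench, cups covered. Grows as it goes up and away from the robot (the cups' +x) to its stop at 1.80 rad, clear behind the tote. Highest at 0.93; from there its weight takes it to either stop and holds it. Hardly any friction: let go high up, it drops.
- tray_handle (a point): Middle of the tray's black handle: round bar 10 mm thick, 80 mm free length along the cups' y, over the tray's centre, 28 mm over its rim; 145 mm over the bench when down. It moves, level, on an arc in the cups' x-z plane, centre 80 mm to +x and 60 mm below its down place, radius 100 mm: at swing q it lies 80+100 sin(q-0.927) mm to +x, 100 cos(q-0.927)-60 mm up (right back: +157, +4).
Things that resemble listed ones, but are neither listed nor needed, are in the scene too. Leave any pink or purple look-alike of the bottle_red alone.

How it is judged:
By the outcome, as a careful person would: the job done as asked, in the order asked, and still so for the second after the job is handed in, with the robot touching nothing.
It also fails if it takes over 138 s, if anything falls off the work surface, if the arm or the gripper's body presses on something with over 40 N, if the wrist force passes 120 N, or if a joint passes its speed limit or range.

## Working session

There is one attempt and no reset: what is moved stays moved. The work goes in short steps, Python scripts to look and compute and a shell command to move; the robot and the scene stay as the last step left them, time stands still between calls to the robot, and variables do not carry over. Pictures are saved under pics/ and viewed, at most 14 in all, crops included, and the job is handed in when it is done.

```bash
mkdir -p pics; ls; cat > h.py <<'E'
import numpy as np, cv2
from scipy.spatial.transform import Rotation as R
from plant import get_state, read_camera, ctrl
def cloud(c):
    h,w=c["range_z"].shape; f=h/2/np.tan(np.radians(c["vfov"])/2)
    u,v=np.meshgrid(np.arange(w),np.arange(h)); z=c["range_z"]
    P=np.stack([(u-c["cx"])/f*z,(v-c["cy"])/f*z,z],-1)
    W=P@R.from_quat(c["orientation"]).as_matrix().T+np.array(c["origin"])
    W[z==0]=np.nan
    return W
E
python3 - <<'E'
from h import *
import pickle
s=get_state(); print({k:np.round(v,3) for k,v in s.items()})
for n in ["top","side"]:
    c=read_camera(n); pickle.dump(c,open(n+"0.pkl","wb"))
    cv2.imwrite(f"pics/{n}0.png",cv2.resize(c["frame"],None,fx=1.5,fy=1.5)); print(n,np.round(c["origin"],3),np.round(c["orientation"],3),c["vfov"])
E
```

```text
pics
{'time': np.float64(0.0), 'qpos': array([ 1.054,  0.287,  1.578,  0.   ,  1.279, -0.15 ]), 'dq': array([-0.002, -0.001, -0.002, -0.001, -0.001, -0.002]), 'joint_efforts': array([-0.0000e+00, -4.0597e+01, -2.9263e+01, -0.0000e+00,  6.0000e-03,
        0.0000e+00]), 'eef_pos': array([0.242, 0.63 , 0.23 ]), 'tcp_rot': array([ 0.182,  0.983, -0.001, -0.   ]), 'contact_force': array([-0.337, -0.221,  0.186]), 'wrist_torque': array([ 0.022,  0.021, -0.008]), 'finger_force': np.float64(0.0), 'opening': np.float64(0.997)}
top [ 0.468 -0.023  1.165] [ 0.712 -0.702  0.011 -0.013] 47.26765853533209
side [-0.008 -0.747  0.715] [ 0.839 -0.279  0.147 -0.443] 52.90651850658988
```

View pics/top0.png

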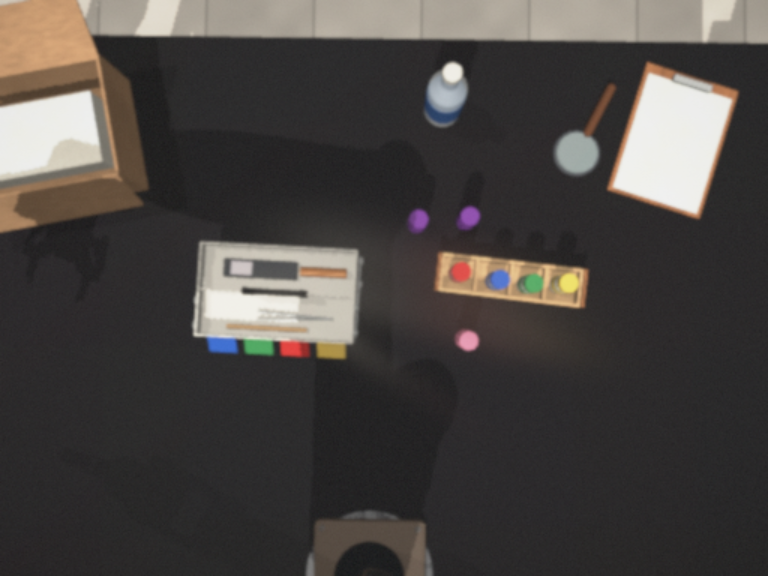

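View pics/side0.png

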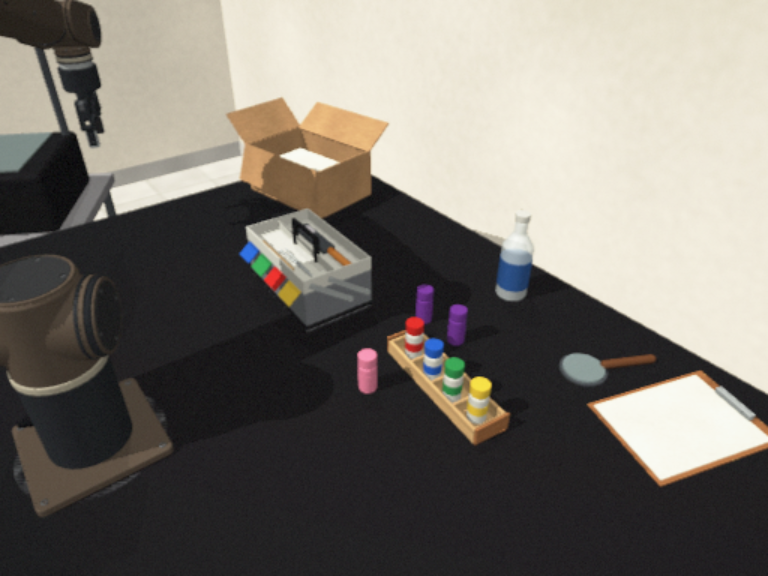

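The top view shows the tote with tabs blue (222,346), green (258,346), red (294,348) and yellow (331,351), and the black handle at (274,292). The rack caps are red (460,272), blue (499,280), green (533,284) and yellow (569,283). Possible red bottles are red (460,272), pink (467,340) and purple (418,220) and (469,217). The red one, standing in the rack, fits the description; the pink and purple ones are look-alikes to leave alone. A crop will confirm this.

```bash
cat > m.py <<'E'
from h import *
import pickle
c=pickle.load(open("top0.pkl","rb")); W=cloud(c); hsv=cv2.cvtColor(c["frame"],cv2.COLOR_BGR2HSV)
H,S,V=[hsv[...,i].astype(int) for i in range(3)]
hue={"red":(H<6)|(H>174),"yellow":(H>18)&(H<33),"green":(H>50)&(H<80),"blue":(H>100)&(H<122)}
def comp(m,name):
    n,l,st,ce=cv2.connectedComponentsWithStats(m.astype(np.uint8))
    for i in range(1,n):
        if st[i,4]>25:
            p=W[l==i]; print(name,np.round(ce[i]),st[i,4],"med",np.round(np.nanmedian(p,0),4),"mid",np.round((np.nanpercentile(p,3,0)+np.nanpercentile(p,97,0))/2,4))
for k,m in hue.items():
    comp(m&(S>120)&(V>90)&(W[...,2]>.065)&(W[...,2]<.1)&(W[...,1]<-.05),"cap "+k)
    comp(m&(S>120)&(V>90)&(W[...,1]>.03)&(W[...,0]<.6),"tab "+k)
Z=W[...,2]
m=(Z>.132)&(Z<.16)&(V<90)&(W[...,0]>.4)&(W[...,0]<.65)&(abs(W[...,1]-.15)<.2)
comp(m,"handle")
p=W[m][:,:2]; print(cv2.minAreaRect((p*1000).astype(np.float32)))
# tote rim & rack rect
m=(Z>.07)&(Z<.14)&(W[...,0]>.38)&(W[...,0]<.7)&(W[...,1]>0)&(W[...,1]<.35)&(S<60); print("tote",cv2.minAreaRect((W[m][:,:2]*1000).astype(np.float32)))
m=(Z>.018)&(Z<.045)&(W[...,0]>.38)&(W[...,0]<.62)&(W[...,1]<-.08)&(W[...,1]>-.45)&(H<25)&(S>60)&(H>8); print("rack",cv2.minAreaRect((W[m][:,:2]*1000).astype(np.float32)))
f=c["frame"]
cv2.imwrite("pics/crop0.png",cv2.resize(f[130:250,120:400],None,fx=2.8,fy=2.8,interpolation=cv2.INTER_CUBIC))
E
python3 m.py
```

```text
cap red [307. 181.] 131 med [ 0.5256 -0.1459  0.0789] mid [ 0.5257 -0.145   0.0784]
tab red [196. 233.] 198 med [0.3932 0.128  0.0752] mid [0.3917 0.134  0.0432]
cap yellow [378. 189.] 129 med [ 0.5103 -0.3226  0.0791] mid [ 0.5094 -0.3228  0.0789]
tab yellow [220. 234.] 178 med [0.3915 0.0675 0.076 ] mid [0.3915 0.0676 0.0757]
tab green [172. 231.] 151 med [0.3968 0.1873 0.0757] mid [0.3969 0.1866 0.0756]
cap blue [293.  75.] 48 med [ 0.7893 -0.1068  0.0748] mid [ 0.7948 -0.1117  0.0757]
cap blue [333. 186.] 102 med [ 0.5141 -0.2101  0.0792] mid [ 0.514  -0.2102  0.0792]
tab blue [148. 230.] 194 med [0.3985 0.2474 0.0746] mid [0.3954 0.2473 0.0437]
handle [181. 194.] 84 med [0.4874 0.1518 0.1492] mid [0.4873 0.1513 0.147 ]
((486.9466247558594, 151.61260986328125), (91.53440856933594, 6.963460922241211), 87.40482330322266)
tote ((484.61956787109375, 153.9047088623047), (264.1483459472656, 153.66212463378906), 87.96588134765625)
rack ((515.4314575195312, -236.7124786376953), (258.1680603027344, 66.14138793945312), 84.11023712158203)
```

View pics/crop0.png

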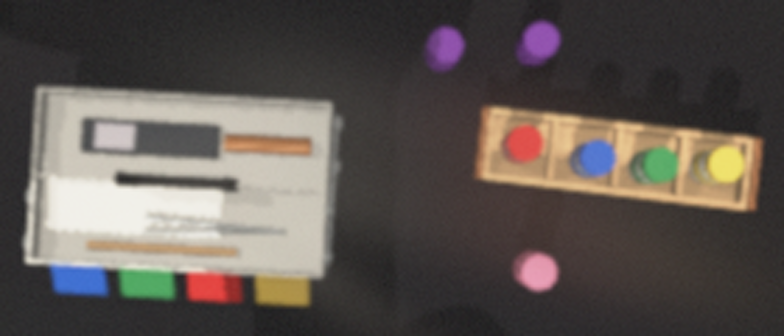

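The crop confirms the red cap at (523,143) is the real red bottle in the rack, with pink (537,271) and purple (445,48) and (540,42) outside it. The tab order left to right is blue, green, red, yellow. I'll start with the handle.

```bash
cat >> h.py <<'E'
def go(x,y,z,ang=None):
    """delta to the TCP target in present tool axes (mm), yaw so that tool y points at world angle ang (deg)"""
    s=get_state(); M=R.from_quat(s["tcp_rot"]).as_matrix()
    d=M.T@(np.array([x,y,z])-s["eef_pos"])*1000
    a=np.degrees(np.arctan2(M[1,1],M[0,1])); yaw=None
    if ang is not None: yaw=round((a-ang+180)%360-180,1)
    print("t",round(s["time"],1),"tcp",np.round(s["eef_pos"],4),"tool y at",round(a,1),"| shift",np.round(d,1),"yaw",yaw)
E
python3 -c "
from h import *
go(.486,.153,.22,-2.2)"
python3 - <<'E'
exec(open('m.py').read().split('for k,m')[0])
m=(H>40)&(H<90)&(S>80)&(W[...,2]>.06)&(W[...,2]<.1)&(W[...,1]<-.05)
comp(m,"green")
E
```

```text
t 0.1 tcp [0.2418 0.6296 0.23  ] tool y at 69.0 | shift [-398.9 -357.3   10.7] yaw 71.2
green [355. 188.] 124 med [ 0.5097 -0.2657  0.0791] mid [ 0.5086 -0.2663  0.0793]
```

```bash
python3 -m crank '[[[-20,-18,0],4,0],[[-55,-49,0],12,0],[[-90,-80,0],20,0],[[-127,-113,5],28,0],[[-164,-146,5],36,0],[[-200,-179,5],44,0],[[-238,-212,8],52,0],[[-275,-245,10],60,0],[[-310,-277,10],67,0],[[-345,-308,10],71.2,0]]' 40
python3 -m crank '[[[0,0,0],0,60],[[0,0,0],0,60]]' 
python3 -c "
from h import *
go(.486,.153,.22,-2.2)"
```

```text
time: 1.1
eef_pos: [0.4538, 0.2169, 0.2209]
tcp_rot: [0.722, 0.692, -0.0, -0.0]
contact_force: [0.9, 0.9, 0.2]
opening: 0.998
finger_force: 0.0
time: 1.3
eef_pos: [0.4537, 0.2181, 0.2209]
tcp_rot: [0.721, 0.693, -0.0, -0.001]
contact_force: [-0.3, -0.8, 0.2]
opening: 0.765
finger_force: 0.0
t 1.3 tcp [0.4537 0.2181 0.2209] tool y at -2.3 | shift [-63.7  35.    0.8] yaw -0.1
```

```bash
python3 -m crank '[[[-20,11,1],0,90],[[-42,23,1],0,90],[[-58,32,1],0,90],[[-64,35,1],0,90],[[-64,35,1],0,90]]' 
python3 - <<'E'
from h import *
import pickle
go(.486,.153,.22,-2.2)
for n in ["wrist","top"]:
    c=read_camera(n); pickle.dump(c,open(n+"1.pkl","wb")); cv2.imwrite(f"pics/{n}1.png",c["frame"]); print(np.round(c["origin"],3),np.round(c["orientation"],3))
E
```

```text
time: 1.8
eef_pos: [0.4858, 0.1543, 0.2201]
tcp_rot: [0.72, 0.694, -0.0, -0.0]
contact_force: [-0.7, -0.6, -0.3]
opening: 0.651
finger_force: 0.0
t 1.8 tcp [0.4858 0.1543 0.2201] tool y at -2.2 | shift [-1.3  0.3  0.1] yaw 0.0
[0.488 0.23  0.362] [ 0.989 -0.018 -0.003  0.149]
[ 0.468 -0.023  1.165] [ 0.712 -0.702  0.011 -0.013]
```

View pics/wrist1.png

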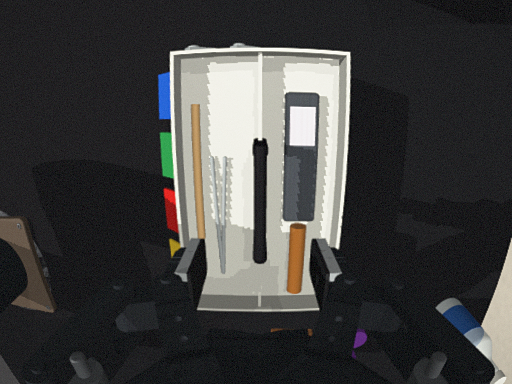

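The wrist view shows the handle bar running (260,140)–(260,263), with the open fingers at cols 190 and 325, so it is centred between them. I'll get exact numbers from the fisheye depth.

```bash
cat >> h.py <<'E'
def fcloud(c):
    h,w=c["range_z"].shape; f=h/2/np.tan(np.radians(c["vfov"])/2)
    u,v=np.meshgrid(np.arange(w),np.arange(h)); z=c["range_z"]
    du,dv=u-c["cx"],v-c["cy"]; r=np.hypot(du,dv)+1e-9; t=np.tan(np.minimum(r/f,1.5))*z
    W=np.stack([du/r*t,dv/r*t,z],-1)@R.from_quat(c["orientation"]).as_matrix().T+np.array(c["origin"])
    W[z==0]=np.nan
    return W
E
python3 - <<'E'
from h import *
import pickle
c=pickle.load(open("wrist1.pkl","rb")); W=fcloud(c); Z=W[...,2]
m=(Z>.135)&(Z<.16)&(np.abs(W[...,0]-.487)<.03)&(np.abs(W[...,1]-.15)<.06)
p=W[m]; print(m.sum(),np.nanmedian(p,0),np.nanpercentile(p,[2,98],axis=0)); print(cv2.minAreaRect((p[:,:2]*1000).astype(np.float32)))
print("floor",np.nanmedian(Z[200:260,230:250]))
E
```

```text
1584 [0.48700765 0.16073452 0.14875429] [[0.48131543 0.10788373 0.14418175]
 [0.49285776 0.20110912 0.15053407]]
((486.9391784667969, 153.4281005859375), (96.21282196044922, 11.830400466918945), 87.63536071777344)
floor 0.09164043633477559
```

```bash
python3 -m crank '[[[-1,1,20],0,90],[[-1,1,50],0,90],[[-1,1,75],0,90],[[-1,1,90],0,90],[[-1,1,94],0,120],[[-1,1,94],0,255],[[-1,1,94],0,255],[[-1,1,94],0,255],[[-1,1,94],0,255],[[-1,1,94],0,255]]' 50
python3 -m crank '[[[0,0,0],0,255],[[0,0,0],0,255]]'
python3 -c "
import numpy as np
for n,(a,b) in {'up':(0,1.8),'down':(1.8,0)}.items():
    t=np.linspace(0,1,31); s=10*t**3-15*t**4+6*t**5; s=.5*s+.5*t; q=a+(b-a)*s
    P=np.c_[80+100*np.sin(q-.927),-(100*np.cos(q-.927)-60)]
    for k in range(0,30,10): print(n,[list(np.round(P[i]-P[k],1)) for i in range(k+1,k+11)])
"
```

```text
time: 2.9
eef_pos: [0.4873, 0.153, 0.1277]
tcp_rot: [0.721, 0.693, 0.001, -0.0]
contact_force: [-4.0, 1.5, 5.9]
opening: 0.091
finger_force: 48.9
time: 3.1
eef_pos: [0.4873, 0.153, 0.1277]
tcp_rot: [0.721, 0.693, 0.0, -0.0]
contact_force: [-3.0, 1.7, 5.9]
opening: 0.094
finger_force: 48.9
up [[np.float64(1.9), np.float64(-2.4)], [np.float64(3.9), np.float64(-4.9)], [np.float64(6.2), np.float64(-7.5)], [np.float64(9.0), np.float64(-10.4)], [np.float64(12.2), np.float64(-13.5)], [np.float64(16.0), np.float64(-16.8)], [np.float64(20.3), np.float64(-20.2)], [np.float64(25.4), np.float64(-23.8)], [np.float64(31.1), np.float64(-27.2)], [np.float64(37.6), np.float64(-30.5)]]
up [[np.float64(7.0), np.float64(-3.0)], [np.float64(14.7), np.float64(-5.5)], [np.float64(22.7), np.float64(-7.5)], [np.float64(31.1), np.float64(-8.8)], [np.float64(39.7), np.float64(-9.4)], [np.float64(48.3), np.float64(-9.3)], [np.float64(56.8), np.float64(-8.4)], [np.float64(65.0), np.float64(-6.9)], [np.float64(72.7), np.float64(-4.8)], [np.float64(79.9), np.float64(-2.2)]]
up [[np.float64(6.6), np.float64(2.9)], 
[... 824 characters left out ...]
.float64(-23.1), np.float64(-6.2)], [np.float64(-31.6), np.float64(-7.1)], [np.float64(-40.2), np.float64(-7.3)], [np.float64(-48.8), np.float64(-6.6)], [np.float64(-57.2), np.float64(-5.3)], [np.float64(-65.2), np.float64(-3.4)], [np.float64(-72.8), np.float64(-0.8)], [np.float64(-79.9), np.float64(2.2)]]
down [[np.float64(-6.4), np.float64(3.3)], [np.float64(-12.2), np.float64(6.8)], [np.float64(-17.2), np.float64(10.3)], [np.float64(-21.6), np.float64(13.7)], [np.float64(-25.4), np.float64(17.1)], [np.float64(-28.6), np.float64(20.2)], [np.float64(-31.3), np.float64(23.0)], [np.float64(-33.7), np.float64(25.7)], [np.float64(-35.7), np.float64(28.1)], [np.float64(-37.6), np.float64(30.5)]]
```

```bash
python3 -m crank '[[[0,2,-2.4],0,255],[[0,4,-5],0,255],[[0,6.2,-7.5],0,255],[[0,9,-10.4],0,255],[[0,12.2,-13.5],0,255],[[0,16,-16.8],0,255],[[0,20.3,-20.2],0,255],[[0,25.4,-23.8],0,255],[[0,31.1,-27.2],0,255],[[0,37.6,-30.5],0,255]]'
```

```text
time: 4.1
eef_pos: [0.5241, 0.1515, 0.1579]
tcp_rot: [0.721, 0.693, -0.0, -0.001]
contact_force: [-4.3, 2.0, 5.7]
opening: 0.095
finger_force: 49.2
```

```bash
python3 -m crank '[[[0,7,-3],0,255],[[0,14.7,-5.5],0,255],[[0,22.7,-7.5],0,255],[[0,31.1,-8.8],0,255],[[0,39.7,-9.4],0,255],[[0,48.3,-9.3],0,255],[[0,56.8,-8.4],0,255],[[0,65,-6.9],0,255],[[0,72.7,-4.8],0,255],[[0,79.9,-2.2],0,255]]'
python3 -m crank '[[[0,6.6,2.9],0,255],[[0,12.5,6.1],0,255],[[0,17.7,9.3],0,255],[[0,22.3,12.6],0,255],[[0,26.3,15.7],0,255],[[0,29.6,18.6],0,255],[[0,32.5,21.3],0,255],[[0,35,23.8],0,255],[[0,37.2,26.2],0,255],[[0,39.2,28.5],0,255]]'
```

```text
time: 5.1
eef_pos: [0.6065, 0.1482, 0.1597]
tcp_rot: [0.721, 0.693, 0.002, 0.001]
contact_force: [4.4, 2.9, 5.0]
opening: 0.092
finger_force: 49.3
time: 6.1
eef_pos: [0.6439, 0.1468, 0.1317]
tcp_rot: [0.721, 0.693, -0.0, -0.001]
contact_force: [-7.7, 3.6, 18.3]
opening: 0.092
finger_force: 50.9
```

```bash
python3 -m crank '[[[0,0,0],0,120],[[0,0,0],0,100],[[0,0,0],0,100],[[0,0,-25],0,75],[[0,0,-60],0,75],[[0,0,-100],0,75],[[0,-40,-110],0,75],[[-30,-80,-110],0,75]]'
python3 - <<'E'
from h import *
import pickle
go(.5256,-.145,.17,-5)
for n in ["top","wrist"]:
    c=read_camera(n); pickle.dump(c,open(n+"2.pkl","wb")); cv2.imwrite(f"pics/{n}2.png",cv2.resize(c["frame"],None,fx=1.5,fy=1.5))
E
```

```text
time: 6.9
eef_pos: [0.5631, 0.1208, 0.243]
tcp_rot: [0.72, 0.694, 0.002, 0.001]
contact_force: [0.7, -1.2, -0.7]
opening: 0.708
finger_force: 0.0
t 6.9 tcp [0.5631 0.1208 0.243 ] tool y at -2.1 | shift [-267.   -28.3   72.7] yaw 2.9
```

View pics/wrist2.png

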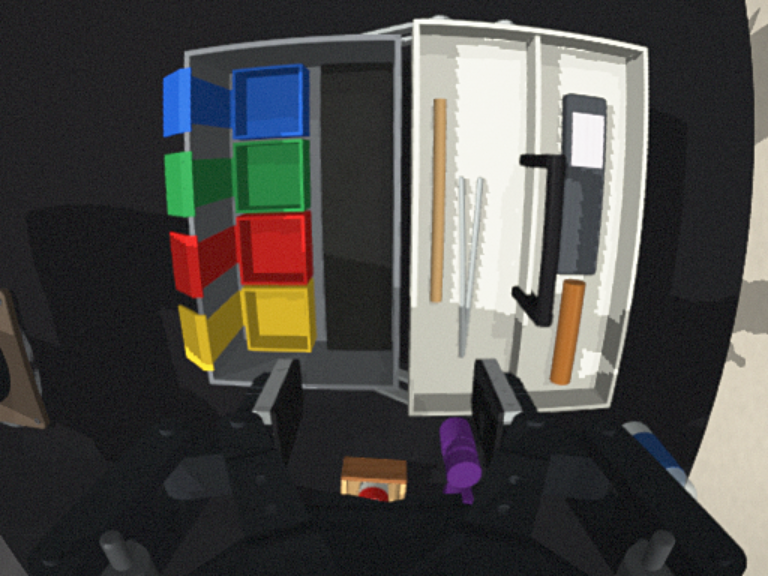

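The tray is right back, and the cups show from top to bottom blue (270,102), green (272,176), red (276,249) and yellow (279,320), matching the tabs. Next I'll measure the cup centres.

```bash
python3 - <<'E'
from h import *
import pickle
for n,fn in (("wrist",fcloud),("top",cloud)):
    c=pickle.load(open(n+"2.pkl","rb")); W=fn(c); Z=W[...,2]
    hsv=cv2.cvtColor(c["frame"],cv2.COLOR_BGR2HSV); H,S,V=[hsv[...,i].astype(int) for i in range(3)]
    hue={"blue":(H>100)&(H<122),"green":(H>50)&(H<85),"red":(H<6)|(H>174),"yellow":(H>18)&(H<33)}
    for k,m in hue.items():
        m=m&(S>100)&(Z>-.01)&(W[...,0]>.425)&(W[...,0]<.52)&(W[...,1]>.02)&(W[...,1]<.29)
        for nm,mm in (("rim",m&(Z>.030)&(Z<.042)),("floor",m&(Z<.016))):
            if mm.sum()<10: print(n,k,nm,mm.sum()); continue
            p=W[mm]; r=cv2.minAreaRect((p[:,:2]*1000).astype(np.float32)); print(n,k,nm,mm.sum(),np.round(r[0]),np.round(r[1]),round(r[2],1),"z",round(float(np.median(p[:,2])),4))
E
```

```text
wrist blue rim 550 [463. 244.] [58. 58.] 87.9 z 0.0352
wrist blue floor 1566 [463. 245.] [60. 57.] 87.8 z 0.0063
wrist green rim 517 [473. 175.] [ 85. 180.] 0.6 z 0.0352
wrist green floor 1571 [461. 184.] [56. 56.] 87.9 z 0.0063
wrist red rim 508 [458. 125.] [57. 58.] 88.2 z 0.0352
wrist red floor 1432 [459. 125.] [55. 56.] 87.8 z 0.0062
wrist yellow rim 534 [465.  94.] [123.  73.] 88.4 z 0.0351
wrist yellow floor 1161 [458.  95.] [116.  56.] 87.6 z 0.0063
top blue rim 0
top blue floor 0
top green rim 0
top green floor 0
top red rim 45 [456. 109.] [25. 55.] 87.5 z 0.0361
top red floor 174 [455. 113.] [23. 62.] 86.7 z 0.0064
top yellow rim 66 [455.  65.] [55. 57.] 87.4 z 0.0357
top yellow floor 394 [456.  64.] [55. 56.] 87.7 z 0.0069
```

```bash
python3 -m crank '[[[-20,-2,5],1,75],[[-60,-6,15],2,75],[[-105,-11,27],3,75],[[-150,-16,40],3.3,75],[[-195,-21,52],3.3,75],[[-230,-25,62],3.3,75],[[-255,-27,70],3.3,75],[[-267,-28,73],3.3,75],[[-267,-28,73],3.3,75]]'
cat > bot.py <<'E'
from h import *
import sys
c=read_camera("wrist"); W=fcloud(c); Z=W[...,2]
hsv=cv2.cvtColor(c["frame"],cv2.COLOR_BGR2HSV); H,S,V=[hsv[...,i].astype(int) for i in range(3)]
hue={"blue":(H>100)&(H<122),"green":(H>50)&(H<85),"red":(H<6)|(H>174),"yellow":(H>18)&(H<33)}
for k,m in hue.items():
    m=m&(S>100)&(Z>.076)&(Z<.084)&(abs(W[...,0]-.51)<.06)&(W[...,1]<-.1)
    if m.sum()<15: continue
    e=cv2.minEnclosingCircle((W[m][:,:2]*1000).astype(np.float32)); print(k,m.sum(),np.round(e[0],1),round(e[1],1),"med",np.round(np.median(W[m],0),4))
E
python3 bot.py; python3 -c "
from h import *
go(.5257,-.1455,.043,-5.5)"
```

```text
time: 7.9
eef_pos: [0.5238, -0.1472, 0.1665]
tcp_rot: [0.741, 0.671, -0.0, -0.001]
contact_force: [0.7, -0.1, -0.0]
opening: 0.707
finger_force: 0.0
blue 814 [ 514.6 -210.8] 16.1 med [ 0.5148 -0.2098  0.0786]
green 608 [ 509.6 -266. ] 16.0 med [ 0.5096 -0.2645  0.0786]
red 1061 [ 526.5 -146.3] 15.6 med [ 0.5266 -0.1457  0.0785]
t 8.0 tcp [ 0.5242 -0.1462  0.1671] tool y at -5.6 | shift [  0.7   1.5 124.1] yaw -0.1
```

```bash
python3 -m crank '[[[0,2,30],0,75],[[0,2,70],0,75],[[0,2,105],0,75],[[0,2,120],0,75],[[0,2,124],0,120],[[0,2,124],0,255],[[0,2,124],0,255],[[0,2,124],0,255],[[0,2,124],0,255]]' 40
python3 -m crank '[[[0,0,-5],0,255],[[0,0,-25],0,255],[[0,0,-60],0,255],[[0,0,-100],0,255],[[0,0,-130],0,255],[[0,0,-145],0,255],[[0,0,-147],0,255]]'
python3 -c "
from h import *
go(.4585,.125,.19,-2.2)"
```

```text
time: 8.85
eef_pos: [0.5271, -0.1467, 0.0449]
tcp_rot: [0.74, 0.672, 0.0, 0.001]
contact_force: [0.5, 0.8, -0.3]
opening: 0.349
finger_force: 40.4
time: 9.55
eef_pos: [0.5274, -0.147, 0.1933]
tcp_rot: [0.74, 0.672, 0.001, 0.002]
contact_force: [0.3, -0.2, -0.9]
opening: 0.351
finger_force: 40.5
t 9.6 tcp [ 0.5274 -0.147   0.1933] tool y at -5.5 | shift [264.1 -94.8   2.3] yaw -3.3
```

```bash
python3 -m crank '[[[15,-5,0],-1,255],[[45,-16,0],-2,255],[[85,-30,0],-3,255],[[128,-46,0],-3.3,255],[[170,-61,0],-3.3,255],[[210,-75,0],-3.3,255],[[240,-86,0],-3.3,255],[[258,-93,0],-3.3,255],[[264,-95,0],-3.3,255],[[264,-95,0],-3.3,255]]'
python3 -c "
from h import *
go(.4585,.125,.0475,-2.2)"
```

```text
time: 10.55
eef_pos: [0.4555, 0.1264, 0.1887]
tcp_rot: [0.72, 0.694, -0.001, -0.001]
contact_force: [-0.3, -0.7, -1.1]
opening: 0.351
finger_force: 40.5
t 10.6 tcp [0.4555 0.1264 0.1887] tool y at -2.1 | shift [ -1.2   3.5 141.1] yaw 0.1
```

```bash
python3 -m crank '[[[0,1,15],0,255],[[0,1,50],0,255],[[0,1,90],0,255],[[0,1,118],0,255],[[0,1,132],0,255],[[0,1,138],0,255],[[0,1,140],0,255],[[0,1,141],0,255]]'
python3 -c "
from h import *
go(.4585,.125,.0475,-2.2)"
```

```text
time: 11.35
eef_pos: [0.4588, 0.1251, 0.05]
tcp_rot: [0.721, 0.693, 0.0, 0.0]
contact_force: [-0.1, 0.0, -0.8]
opening: 0.352
finger_force: 40.5
t 11.3 tcp [0.4588 0.1251 0.05  ] tool y at -2.3 | shift [-0.1 -0.3  2.5] yaw -0.1
```

```bash
python3 -m crank '[[[0,0,1],0,255],[[0,0,2],0,255],[[0,0,2],0,255]]'
python3 -m crank '[[[0,0,1],0,255],[[0,0,1],0,255]]'
```

```text
time: 11.65
eef_pos: [0.4585, 0.1256, 0.0481]
tcp_rot: [0.721, 0.693, 0.0, 0.0]
contact_force: [0.5, 0.1, 0.0]
opening: 0.353
finger_force: 40.5
time: 11.85
eef_pos: [0.4581, 0.1256, 0.0466]
tcp_rot: [0.721, 0.693, 0.0, 0.0]
contact_force: [-0.4, -0.0, -0.7]
opening: 0.355
finger_force: 40.5
```

```bash
python3 -m crank '[[[0,0,1],0,255],[[0,0,1],0,255]]'
python3 -m crank '[[[0,0,0],0,150],[[0,0,0],0,125],[[0,0,0],0,125],[[0,0,0],0,125],[[0,0,-20],0,125],[[0,0,-55],0,125],[[0,0,-95],0,90],[[0,0,-120],0,75]]'
python3 - <<'E'
from h import *
c=read_camera("wrist"); cv2.imwrite("pics/w3.png",c["frame"])
go(.5145,-.2105,.165,-5.5)
E
```

```text
time: 12.05
eef_pos: [0.4583, 0.1256, 0.046]
tcp_rot: [0.721, 0.693, -0.0, -0.0]
contact_force: [-0.8, -0.6, 3.6]
opening: 0.355
finger_force: 40.9
time: 12.85
eef_pos: [0.459, 0.1256, 0.1684]
tcp_rot: [0.721, 0.693, 0.001, 0.001]
contact_force: [0.6, 0.4, -0.2]
opening: 0.708
finger_force: 0.0
t 12.9 tcp [0.4614 0.1258 0.1725] tool y at -2.2 | shift [-334.    65.9    7.8] yaw 3.3
```

View pics/w3.png

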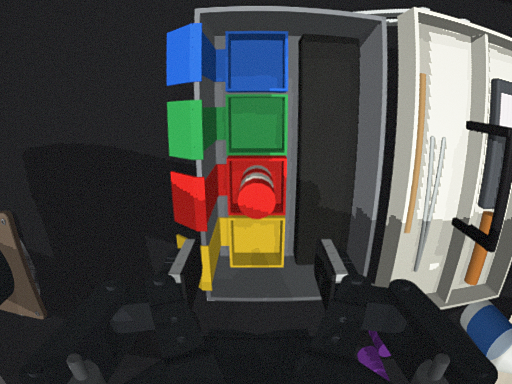

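Red (257,190) stands upright in the red cup. Blue is next.

```bash
python3 -m crank '[[[-20,4,0],1,75],[[-60,12,0],2,75],[[-105,21,2],3,75],[[-150,30,4],3.3,75],[[-195,39,6],3.3,75],[[-240,47,6],3.3,75],[[-280,55,8],3.3,75],[[-310,61,8],3.3,75],[[-328,65,8],3.3,75],[[-334,66,8],3.3,75]]'
python3 -m crank '[[[0,0,0],0,75]]'
python3 bot.py; python3 -c "
from h import *
go(.5145,-.2105,.043,-5.5)"
```

```text
time: 13.9
eef_pos: [0.5111, -0.2121, 0.1572]
tcp_rot: [0.741, 0.672, -0.0, -0.0]
contact_force: [-0.4, -0.2, -0.7]
opening: 0.705
finger_force: 0.0
time: 14.0
eef_pos: [0.511, -0.2106, 0.1572]
tcp_rot: [0.74, 0.672, 0.0, -0.001]
contact_force: [-0.8, 0.0, -0.6]
opening: 0.703
finger_force: 0.0
blue 1168 [ 514.5 -210.4] 15.9 med [ 0.5143 -0.21    0.0785]
green 900 [ 509.2 -266.1] 16.0 med [ 0.5092 -0.2653  0.0786]
yellow 674 [ 509.8 -323.6] 16.4 med [ 0.5104 -0.3226  0.0787]
t 14.1 tcp [ 0.5109 -0.2098  0.1572] tool y at -5.5 | shift [ -0.4   3.7 114.2] yaw 0.0
```

```bash
python3 -m crank '[[[0,3.5,30],0,75],[[0,3.5,70],0,75],[[0,3.5,98],0,75],[[0,3.5,110],0,75],[[0,3.5,113],0,120],[[0,3.5,113],0,255],[[0,3.5,113],0,255],[[0,3.5,113],0,255],[[0,3.5,113],0,255]]' 40
python3 -m crank '[[[0,0,-5],0,255],[[0,0,-25],0,255],[[0,0,-60],0,255],[[0,0,-100],0,255],[[0,0,-130],0,255],[[0,0,-145],0,255],[[0,0,-147],0,255]]'
python3 -c "
from h import *
go(.463,.2445,.19,-2.2)"
```

```text
time: 14.95
eef_pos: [0.5152, -0.2115, 0.0456]
tcp_rot: [0.74, 0.672, 0.0, 0.001]
contact_force: [-0.3, -0.6, -0.5]
opening: 0.352
finger_force: 40.6
time: 15.65
eef_pos: [0.5157, -0.2118, 0.1943]
tcp_rot: [0.74, 0.672, 0.001, 0.002]
contact_force: [0.5, -0.5, -0.6]
opening: 0.354
finger_force: 40.7
t 15.7 tcp [ 0.5157 -0.2118  0.1943] tool y at -5.5 | shift [449.2 -96.4   2.8] yaw -3.3
```

```bash
python3 -m crank '[[[15,-3,0],-1,255],[[45,-9,0],-2,255],[[90,-19,0],-3,255],[[138,-29,0],-3.3,255],[[186,-39,0],-3.3,255],[[234,-50,0],-3.3,255],[[282,-60,0],-3.3,255],[[330,-70,0],-3.3,255],[[378,-81,0],-3.3,255],[[415,-89,0],-3.3,255]]'
python3 -m crank '[[[20,-4,0],0,255],[[32,-7,1],0,255],[[34,-7,1],0,255]]'
python3 -c "
from h import *
go(.463,.2445,.0467,-2.2)"
```

```text
time: 16.65
eef_pos: [0.4627, 0.2133, 0.1886]
tcp_rot: [0.72, 0.694, -0.002, -0.002]
contact_force: [0.4, -0.7, -1.6]
opening: 0.352
finger_force: 40.7
time: 16.95
eef_pos: [0.4583, 0.2456, 0.1883]
tcp_rot: [0.72, 0.694, -0.002, -0.001]
contact_force: [-0.8, -0.2, -1.0]
opening: 0.354
finger_force: 40.7
t 16.9 tcp [0.4583 0.2456 0.1883] tool y at -2.1 | shift [ -0.8   5.4 141.6] yaw 0.1
```

```bash
python3 -m crank '[[[0,3,15],0,255],[[0,3,50],0,255],[[0,3,90],0,255],[[0,3,118],0,255],[[0,3,132],0,255],[[0,3,138],0,255],[[0,3,140],0,255],[[0,3,140],0,255]]'
python3 -c "
from h import *
go(.463,.2445,.0467,-2.2)"
```

```text
time: 17.75
eef_pos: [0.4644, 0.2447, 0.0516]
tcp_rot: [0.721, 0.693, 0.001, 0.001]
contact_force: [-0.2, -0.1, -0.3]
opening: 0.353
finger_force: 40.7
t 17.8 tcp [0.4644 0.2447 0.0516] tool y at -2.2 | shift [-0.2 -1.4  4.9] yaw -0.0
```

```bash
python3 -m crank '[[[0,-1,2],0,255],[[0,-1,4],0,255],[[0,-1,5],0,255],[[0,-1,5],0,255]]'

```

```text
time: 18.15
eef_pos: [0.4629, 0.2451, 0.047]
tcp_rot: [0.721, 0.693, 0.001, 0.0]
contact_force: [-1.7, -0.5, 4.3]
opening: 0.351
finger_force: 41.2
```

Touching down at 4 N, so I release here and go for green.

```bash
python3 -m crank '[[[0,0,0],0,150],[[0,0,0],0,125],[[0,0,0],0,125],[[0,0,0],0,125],[[0,0,-20],0,125],[[0,0,-55],0,125],[[0,0,-95],0,90],[[0,0,-120],0,75]]'
python3 -c "
from h import *
go(.5105,-.266,.16,-5.5)"
```

```text
time: 18.95
eef_pos: [0.4631, 0.245, 0.1684]
tcp_rot: [0.721, 0.693, 0.001, 0.001]
contact_force: [0.1, 0.2, -0.4]
opening: 0.706
finger_force: 0.0
t 18.9 tcp [0.4631 0.245  0.1684] tool y at -2.2 | shift [-508.8   67.1    8.1] yaw 3.3
```

```bash
python3 -m crank '[[[-20,3,0],1,75],[[-60,8,0],2,75],[[-108,14,0],3,75],[[-157,21,0],3.3,75],[[-206,27,0],3.3,75],[[-255,34,0],3.3,75],[[-304,40,0],3.3,75],[[-353,46,0],3.3,75],[[-400,53,0],3.3,75],[[-445,59,0],3.3,75]]'
python3 -m crank '[[[-40,5,0],0,75],[[-60,8,0],0,75],[[-64,9,0],0,75],[[-64,9,0],0,75]]'
python3 bot.py; python3 -c "
from h import *
go(.5095,-.266,.044,-5.5)"
```

```text
time: 19.95
eef_pos: [0.5036, -0.2044, 0.1653]
tcp_rot: [0.741, 0.672, -0.0, -0.0]
contact_force: [0.5, -0.2, 0.5]
opening: 0.703
finger_force: 0.0
time: 20.35
eef_pos: [0.5066, -0.2662, 0.1651]
tcp_rot: [0.74, 0.672, 0.0, -0.001]
contact_force: [0.6, -0.3, -0.2]
opening: 0.703
finger_force: 0.0
green 1088 [ 509.1 -266.4] 15.8 med [ 0.509  -0.266   0.0785]
yellow 881 [ 510.2 -324.1] 16.1 med [ 0.5102 -0.323   0.0786]
t 20.4 tcp [ 0.5066 -0.2654  0.1651] tool y at -5.5 | shift [ -0.4   3.  121.1] yaw 0.0
```

```bash
python3 -m crank '[[[0,2.5,30],0,75],[[0,2.5,70],0,75],[[0,2.5,105],0,75],[[0,2.5,118],0,75],[[0,2.5,121],0,120],[[0,2.5,121],0,255],[[0,2.5,121],0,255],[[0,2.5,121],0,255],[[0,2.5,121],0,255]]' 40
python3 -m crank '[[[0,0,-5],0,255],[[0,0,-25],0,255],[[0,0,-60],0,255],[[0,0,-100],0,255],[[0,0,-130],0,255],[[0,0,-145],0,255],[[0,0,-147],0,255]]'
python3 -c "
from h import *
go(.461,.1845,.19,-2.2)"
```

```text
time: 21.3
eef_pos: [0.51, -0.2676, 0.0459]
tcp_rot: [0.74, 0.672, 0.0, 0.001]
contact_force: [0.1, -0.6, -0.9]
opening: 0.352
finger_force: 40.7
time: 22.0
eef_pos: [0.5103, -0.2679, 0.1944]
tcp_rot: [0.74, 0.672, 0.0, 0.003]
contact_force: [-0.4, -0.1, -1.2]
opening: 0.35
finger_force: 40.7
t 22.0 tcp [ 0.5103 -0.2679  0.1944] tool y at -5.5 | shift [445.6 -92.6   2.7] yaw -3.3
```

```bash
python3 -m crank '[[[15,-3,0],-1,255],[[45,-9,0],-2,255],[[90,-19,0],-3,255],[[138,-29,0],-3.3,255],[[186,-39,0],-3.3,255],[[234,-49,0],-3.3,255],[[282,-59,0],-3.3,255],[[330,-68,0],-3.3,255],[[378,-78,0],-3.3,255],[[415,-86,0],-3.3,255]]'
python3 -m crank '[[[20,-4,0],0,255],[[29,-6,1],0,255],[[30.5,-6,1],0,255],[[30.5,-6,1],0,255],[[30.5,-6,1],0,255]]'
python3 -c "
from h import *
go(.461,.1845,.0472,-2.2)"
```

```text
time: 23.0
eef_pos: [0.4604, 0.1572, 0.1886]
tcp_rot: [0.72, 0.694, -0.002, -0.002]
contact_force: [0.6, -0.4, -0.5]
opening: 0.353
finger_force: 40.7
time: 23.5
eef_pos: [0.4587, 0.184, 0.19]
tcp_rot: [0.721, 0.693, -0.0, -0.0]
contact_force: [0.2, 0.4, -0.3]
opening: 0.348
finger_force: 40.7
t 23.5 tcp [0.4587 0.184  0.19  ] tool y at -2.3 | shift [  0.6   2.4 142.8] yaw -0.1
```

```bash
python3 -m crank '[[[0,1.5,15],0,255],[[0,1.5,50],0,255],[[0,1.5,90],0,255],[[0,1.5,118],0,255],[[0,1.5,132],0,255],[[0,1.5,138],0,255],[[0,1.5,140],0,255],[[0,1.5,140],0,255]]'
python3 -m crank '[[[0,0,1],0,255],[[0,0,2.5],0,255],[[0,0,3],0,255],[[0,0,3],0,255]]'
```

```text
time: 24.3
eef_pos: [0.4615, 0.185, 0.0518]
tcp_rot: [0.721, 0.693, 0.001, 0.001]
contact_force: [0.3, 0.4, -1.4]
opening: 0.35
finger_force: 40.7
time: 24.7
eef_pos: [0.4603, 0.185, 0.0478]
tcp_rot: [0.721, 0.693, 0.0, 0.0]
contact_force: [-0.2, 0.9, -0.4]
opening: 0.35
finger_force: 40.7
```

```bash
python3 -m crank '[[[0,0,1],0,255],[[0,0,1.5],0,255],[[0,0,1.5],0,255]]'
python3 -m crank '[[[0,0,0],0,150],[[0,0,0],0,125],[[0,0,0],0,125],[[0,0,0],0,125],[[0,0,-20],0,125],[[0,0,-55],0,125],[[0,0,-95],0,90],[[0,0,-120],0,75]]'
python3 - <<'E'
from h import *
go(.511,-.323,.165,-5.5)
c=read_camera("wrist"); cv2.imwrite("pics/w4.png",c["frame"])
E
```

```text
time: 25.0
eef_pos: [0.4605, 0.1851, 0.0471]
tcp_rot: [0.721, 0.693, -0.0, -0.0]
contact_force: [-2.1, -0.5, 6.5]
opening: 0.35
finger_force: 41.4
time: 25.8
eef_pos: [0.4613, 0.1852, 0.1689]
tcp_rot: [0.721, 0.693, 0.002, 0.001]
contact_force: [0.7, -0.0, -1.1]
opening: 0.706
finger_force: 0.0
t 25.8 tcp [0.4613 0.1852 0.1689] tool y at -2.2 | shift [-505.9   69.3    3.8] yaw 3.3
```

View pics/w4.png

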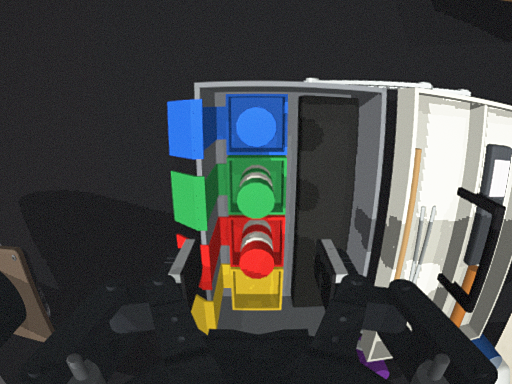

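Blue (257,127), green (256,195) and red (257,255) all stand upright in their own cups. Yellow is next.

```bash
python3 -m crank '[[[-20,3,0],1,75],[[-60,8,0],2,75],[[-108,15,0],3,75],[[-157,21,0],3.3,75],[[-206,28,0],3.3,75],[[-255,35,0],3.3,75],[[-304,42,0],3.3,75],[[-353,48,0],3.3,75],[[-400,55,0],3.3,75],[[-445,61,0],3.3,75]]'
python3 -m crank '[[[-40,5,0],0,75],[[-57,8,0],0,75],[[-61,8,0],0,75],[[-61,8,0],0,75],[[-61,8,0],0,75]]'
python3 bot.py; python3 -c "
from h import *
go(.5102,-.3233,.044,-5.5)"
```

```text
time: 26.85
eef_pos: [0.5037, -0.2643, 0.1656]
tcp_rot: [0.741, 0.672, 0.0, -0.0]
contact_force: [-0.1, 0.2, -0.2]
opening: 0.709
finger_force: 0.0
time: 27.35
eef_pos: [0.5061, -0.3218, 0.1657]
tcp_rot: [0.74, 0.673, 0.0, -0.001]
contact_force: [-0.9, 0.5, 0.9]
opening: 0.704
finger_force: 0.0
yellow 1093 [ 509.8 -323.9] 15.9 med [ 0.5098 -0.3234  0.0785]
t 27.4 tcp [ 0.5062 -0.3218  0.1658] tool y at -5.4 | shift [ -1.2   4.2 121.8] yaw 0.1
```

```bash
python3 -m crank '[[[-1,3.5,30],0,75],[[-1,3.5,70],0,75],[[-1,3.5,105],0,75],[[-1,3.5,118],0,75],[[-1,3.5,121.5],0,120],[[-1,3.5,121.5],0,255],[[-1,3.5,121.5],0,255],[[-1,3.5,121.5],0,255],[[-1,3.5,121.5],0,255]]' 40
python3 -m crank '[[[0,0,-5],0,255],[[0,0,-25],0,255],[[0,0,-60],0,255],[[0,0,-100],0,255],[[0,0,-130],0,255],[[0,0,-145],0,255],[[0,0,-147],0,255]]'
python3 -c "
from h import *
go(.4565,.0648,.19,-2.2)"
```

```text
time: 28.3
eef_pos: [0.5101, -0.3255, 0.046]
tcp_rot: [0.74, 0.672, 0.0, 0.001]
contact_force: [0.1, -0.5, -1.2]
opening: 0.354
finger_force: 40.4
time: 29.0
eef_pos: [0.5104, -0.3258, 0.1945]
tcp_rot: [0.74, 0.672, 0.0, 0.003]
contact_force: [-0.5, 0.3, 0.4]
opening: 0.345
finger_force: 40.5
t 29.0 tcp [ 0.5104 -0.3258  0.1945] tool y at -5.5 | shift [383.6 -91.3   2.9] yaw -3.3
```

```bash
python3 -m crank '[[[15,-4,0],-1,255],[[45,-11,0],-2,255],[[85,-20,0],-3,255],[[130,-31,0],-3.3,255],[[176,-42,0],-3.3,255],[[222,-53,0],-3.3,255],[[268,-64,0],-3.3,255],[[312,-74,0],-3.3,255],[[350,-83,0],-3.3,255],[[374,-89,0],-3.3,255]]'
python3 -m crank '[[[8,-2,0],0,255],[[8,-2,0],0,255],[[8,-2,0],0,255]]'
python3 -c "
from h import *
go(.4565,.0635,.0473,-2.2)"
```

```text
time: 30.0
eef_pos: [0.4537, 0.0591, 0.1885]
tcp_rot: [0.72, 0.694, -0.002, -0.002]
contact_force: [0.2, -0.8, -0.9]
opening: 0.351
finger_force: 40.5
time: 30.3
eef_pos: [0.4546, 0.0635, 0.1905]
tcp_rot: [0.721, 0.693, -0.001, -0.001]
contact_force: [-0.8, -0.9, 0.2]
opening: 0.351
finger_force: 40.5
t 30.3 tcp [0.4546 0.0635 0.1905] tool y at -2.2 | shift [1.000e-01 2.200e+00 1.432e+02] yaw -0.0
```

```bash
python3 -m crank '[[[0,1,15],0,255],[[0,1,50],0,255],[[0,1,90],0,255],[[0,1,118],0,255],[[0,1,132],0,255],[[0,1,138],0,255],[[0,1,140],0,255],[[0,1,140],0,255]]'
python3 -m crank '[[[0,0,1],0,255],[[0,0,2.5],0,255],[[0,0,3],0,255],[[0,0,3.5],0,255],[[0,0,3.5],0,255]]'
```

```text
time: 31.1
eef_pos: [0.4569, 0.0633, 0.0521]
tcp_rot: [0.721, 0.693, 0.0, 0.0]
contact_force: [0.2, -0.9, 0.0]
opening: 0.351
finger_force: 40.5
time: 31.6
eef_pos: [0.4561, 0.064, 0.0481]
tcp_rot: [0.721, 0.693, 0.0, 0.0]
contact_force: [0.2, 0.3, -1.5]
opening: 0.35
finger_force: 40.5
```

```bash
python3 -m crank '[[[0,0,1],0,255],[[0,0,1.5],0,255],[[0,0,1.5],0,255]]'
python3 -m crank '[[[0,0,0],0,150],[[0,0,0],0,125],[[0,0,0],0,125],[[0,0,0],0,125],[[0,0,-20],0,125],[[0,0,-55],0,125],[[0,0,-100],0,90],[[0,0,-150],0,90],[[0,0,-180],0,90],[[0,0,-190],0,90]]'
python3 - <<'E'
from h import *
go(.6439,.1468,.235,-2.2)
c=read_camera("wrist"); cv2.imwrite("pics/w5.png",c["frame"])
E
```

```text
time: 31.9
eef_pos: [0.4564, 0.064, 0.0472]
tcp_rot: [0.721, 0.693, -0.0, -0.0]
contact_force: [-1.6, 0.9, 5.3]
opening: 0.355
finger_force: 41.1
time: 32.9
eef_pos: [0.4581, 0.0638, 0.241]
tcp_rot: [0.721, 0.693, 0.003, 0.003]
contact_force: [-0.1, -0.3, -0.2]
opening: 0.64
finger_force: 0.0
t 32.9 tcp [0.4581 0.0638 0.241 ] tool y at -2.2 | shift [ 90.1 182.4   7.5] yaw -0.0
```

View pics/w5.png

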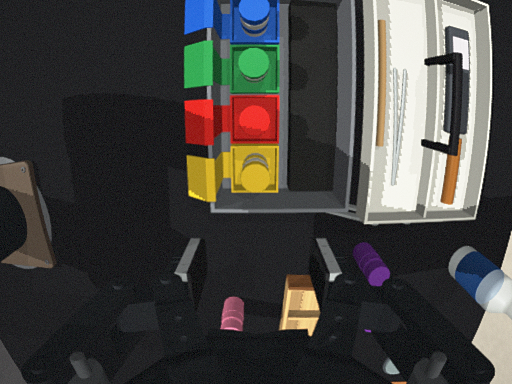

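All four stand upright: blue (255,15), green (253,62), red (254,120) and yellow (256,175). Now back to the handle (455,105).

```bash
python3 -m crank '[[[10,20,0],0,90],[[30,60,2],0,90],[[52,105,4],0,90],[[72,146,6],0,90],[[85,172,7],0,90],[[90,182,7],0,90],[[90,182,7],0,90],[[90,182,7],0,90]]'
python3 - <<'E'
from h import *
c=read_camera("wrist"); W=fcloud(c); Z=W[...,2]
m=(Z>.135)&(Z<.16)&(np.abs(W[...,0]-.645)<.035)&(np.abs(W[...,1]-.147)<.07)&(c["frame"].max(-1)<90)
p=W[m]; print(m.sum(),np.nanpercentile(p,[2,50,98],axis=0)); print(cv2.minAreaRect((p[:,:2]*1000).astype(np.float32)))
go(.6439,.1468,.1317,-2.2)
E
```

```text
time: 33.75
eef_pos: [0.6401, 0.1464, 0.228]
tcp_rot: [0.721, 0.693, -0.001, -0.001]
contact_force: [-0.5, 0.3, -0.2]
opening: 0.644
finger_force: 0.0
1499 [[0.63759259 0.10193156 0.14846879]
 [0.64364171 0.15209832 0.15306647]
 [0.64950013 0.19511019 0.15488581]]
((643.825927734375, 147.53384399414062), (95.84898376464844, 10.898247718811035), 87.86469268798828)
t 33.8 tcp [0.6402 0.1463 0.2287] tool y at -2.2 | shift [ 0.7  3.9 97. ] yaw -0.0
```

```bash
python3 -m crank '[[[0,3,20],0,90],[[0,3,50],0,90],[[0,3,78],0,90],[[0,3,93],0,90],[[0,3,97.5],0,90],[[0,3,97.5],0,90]]' 50
python3 -c "
from h import *
go(.6439,.1468,.1317,-2.2)"
```

```text
time: 34.4
eef_pos: [0.6442, 0.1465, 0.1323]
tcp_rot: [0.721, 0.693, -0.0, -0.0]
contact_force: [-0.3, 0.4, 0.1]
opening: 0.645
finger_force: 0.0
t 34.4 tcp [0.6442 0.1465 0.1323] tool y at -2.2 | shift [ 0.3 -0.3  0.6] yaw -0.0
```

Close on the bar, then swing forward slowly.

```bash
python3 -m crank '[[[0,0,0],0,180],[[0,0,0],0,255],[[0,0,0],0,255],[[0,0,0],0,255],[[0,0,0],0,255],[[0,0,0],0,255]]' 50
python3 -m crank '[[[0,-2,-2.3],0,255],[[0,-4.2,-4.7],0,255],[[0,-6.6,-7.2],0,255],[[0,-9.5,-9.9],0,255],[[0,-12.9,-12.8],0,255],[[0,-16.8,-15.9],0,255],[[0,-21.4,-19.1],0,255],[[0,-26.7,-22.4],0,255],[[0,-32.6,-25.5],0,255],[[0,-39.2,-28.5],0,255]]'
```

```text
time: 35.0
eef_pos: [0.6438, 0.1469, 0.1335]
tcp_rot: [0.721, 0.693, -0.001, -0.001]
contact_force: [-4.9, -0.7, 4.8]
opening: 0.094
finger_force: 48.9
time: 36.0
eef_pos: [0.6053, 0.1483, 0.1617]
tcp_rot: [0.721, 0.693, 0.001, 0.0]
contact_force: [3.3, 0.8, 1.7]
opening: 0.094
finger_force: 49.2
```

```bash
python3 -m crank '[[[0,-7.2,-2.6],0,255],[[0,-14.9,-4.7],0,255],[[0,-23.1,-6.2],0,255],[[0,-31.6,-7.1],0,255],[[0,-40.2,-7.3],0,255],[[0,-48.8,-6.6],0,255],[[0,-57.2,-5.3],0,255],[[0,-65.2,-3.4],0,255],[[0,-72.8,-0.8],0,255],[[0,-79.9,2.2],0,255]]'
```

```text
time: 37.0
eef_pos: [0.5223, 0.1516, 0.1586]
tcp_rot: [0.721, 0.693, -0.003, -0.002]
contact_force: [-4.7, 1.5, 6.9]
opening: 0.097
finger_force: 49.8
```

```bash
python3 -m crank '[[[0,-4,2],0,255],[[0,-7.5,3.9],0,255],[[0,-10.5,5.7],0,255],[[0,-13,7.3],0,255],[[0,-15.3,8.9],0,255],[[0,-17.2,10.3],0,255],[[0,-19.5,12],0,255],[[0,-21.6,13.7],0,255],[[0,-23.6,15.4],0,255],[[0,-25.4,17.1],0,255]]'
python3 -m crank '[[[0,-1.7,1.6],0,255],[[0,-3.2,3.1],0,255],[[0,-4.6,4.5],0,255],[[0,-5.9,5.9],0,255],[[0,-7.2,7.3],0,255],[[0,-8.3,8.6],0,255],[[0,-9.4,9.9],0,255],[[0,-10.4,11.1],0,255],[[0,-11.3,12.3],0,255],[[0,-12,13.2],0,255]]'
python3 -c "
from h import *
go(.4873,.153,.1277,-2.2)"
```

```text
time: 38.0
eef_pos: [0.4948, 0.1526, 0.1384]
tcp_rot: [0.721, 0.693, -0.005, -0.005]
contact_force: [-4.9, 2.6, 1.3]
opening: 0.092
finger_force: 49.3
time: 39.0
eef_pos: [0.4872, 0.153, 0.1291]
tcp_rot: [0.721, 0.693, -0.001, -0.001]
contact_force: [-4.0, -0.2, 11.4]
opening: 0.095
finger_force: 50.2
t 39.0 tcp [0.4872 0.153  0.1291] tool y at -2.2 | shift [0.  0.1 1.4] yaw 0.0
```

```bash
python3 -m crank '[[[0,-0.3,0.5],0,255],[[0,-0.5,1],0,255],[[0,-0.5,1],0,255]]'
```

```text
time: 39.3
eef_pos: [0.4873, 0.153, 0.1291]
tcp_rot: [0.721, 0.693, -0.0, -0.0]
contact_force: [-5.2, 1.1, 11.5]
opening: 0.095
finger_force: 50.3
```

The tray is on its stop: the tool no longer moves and feels 11 N upward. I'll release and retreat.

```bash
python3 -m crank '[[[0,0,0],0,150],[[0,0,0],0,110],[[0,0,0],0,100],[[0,0,0],0,100],[[0,0,-20],0,100],[[0,0,-55],0,100],[[0,0,-95],0,100],[[0,0,-120],0,100]]'
python3 -m crank '[[[30,0,-10],0,100],[[75,0,-15],0,100],[[120,0,-15],0,100],[[165,0,-15],0,100],[[205,0,-15],0,100],[[230,0,-15],0,100],[[230,0,-15],0,100],[[230,0,-15],0,100]]'
python3 - <<'E'
from h import *
c=read_camera("top"); f=c["frame"]; W=cloud(c); Z=W[...,2]
m=(Z>.132)&(Z<.165)&(f.max(-1)<90)&(abs(W[...,0]-.5)<.07)&(abs(W[...,1]-.15)<.06); print(m.sum(),np.nanmedian(W[m],0))
cv2.imwrite("pics/t6.png",np.vstack([cv2.resize(f[100:260,100:420],None,fx=1.6,fy=1.6),read_camera("side")["frame"][60:300]]))
E
```

```text
time: 40.1
eef_pos: [0.4885, 0.1528, 0.2499]
tcp_rot: [0.721, 0.693, 0.001, 0.001]
contact_force: [0.5, -0.2, 0.2]
opening: 0.606
finger_force: 0.0
time: 40.9
eef_pos: [0.4962, 0.3826, 0.2612]
tcp_rot: [0.72, 0.694, -0.001, 0.0]
contact_force: [0.1, -0.2, -0.6]
opening: 0.605
finger_force: 0.0
93 [0.48741954 0.14799512 0.14930801]
```

View pics/t6.png

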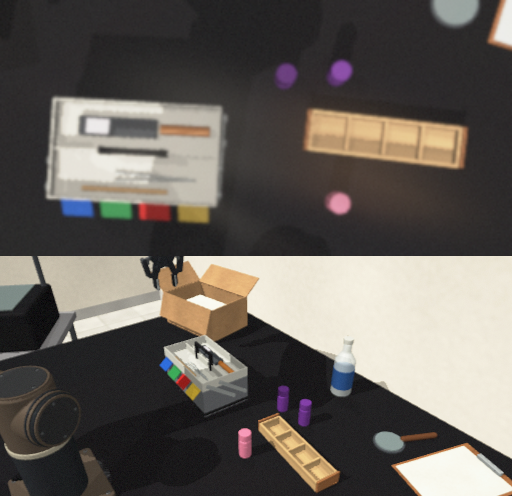

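The tray is fully down, with the handle at (133,153) back at its starting point and top height of 0.149 m. The rack (385,137) is empty, the pink and purple look-alikes are untouched, and the arm is clear.

```bash
python3 -c "
from plant import ctrl; print(ctrl.sign_off())"
```

```text
the job is handed in; nothing more can be done
None
```

The job is handed in: all four bottles stand in the cups of their colour (blue, green, red, yellow, matching the tabs), the tray was lowered gently and is fully down, and the robot clock read about 41 s.

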